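# Clamp a bearing block in the ratchet bench vice

### The job

Stand the loose aluminium block on the vice's bed, in the middle of the jaws and with its long side running from jaw to jaw, and let it go. Then clamp it by swinging the vice's ratchet lever back and forth by its knob until the lever pushes back on your hand with about 14 N, no harder, and finally swing the lever back to its near stop and let go. Work the jaw with the lever only, and leave the other things on the bench where they are.

Things in the scene. Friction and masses are not known exactly. Their poses are not given: they have to be found in the camera images.
- vice: Low blue bench vice, fixed. Origin on the bench right under the ratchet wheel's axis; +y runs along the bed to the jaws, z up. Bed 90 wide, y -60 to 255, top 20 above the bench. Along +y: wheel with lever, blue carriage with moving jaw, gap for the work, fixed jaw. Jaw faces upright steel, 50 wide (x -25 to 25), tops 72 above the bench.
- lever (a joint): Flat steel ratchet lever about the upright wheel axis: 0 at its near stop, 1.18 rad at the far stop, counter-clockwise from above; at 0 it points 130.8 deg clockwise from the vice's +x. Swinging up drives the wheel, back it clicks freely (1 to 2 N). Stays where left. Takes hold after 0.035 rad; near stop to within 0.05 of the far stop is four teeth. Unloaded working stroke: about 3 N at the knob.
- lever_knob (a point): Point on the upright black knob at the lever's end, 130 from the wheel axis: a plain cylinder 24 in diameter, top 119 above the bench, lower end 53 (on the lever bar). The point lies on the knob's axis, 92 above the bench.
- wheel: Steel ratchet wheel, 84 across its 24 teeth, flat under the lever, 26 to 40 above the bench. Origin as the vice's. Turns counter-clockwise on working strokes, 15 degrees a tooth, 3 mm of jaw travel a tooth. A pawl holds it at whole teeth only: when the lever goes back it drops back by up to a tooth. Not to be turned by hand.
- carriage: Blue block (60 x 25 x 52) that the wheel drives along the vice's +y; it carries the moving jaw. Origin at bench level, mid of its face towards the wheel. Not to be pushed by hand.
- moving_jaw: Steel jaw plate (50 wide, 10 thick) on stiff springs before the carriage. Origin at bench level, mid thickness; its face is 5 further along vice +y. Gap to the fixed jaw at the start 70 to 94. With block and plate bedded each tooth adds about 80 N and 7 N at the knob; 14 N there squeezes about 130 N and leaves 45 to 130. Under 35 left is loose; over 160 left or 200 ever bruises it.
- fixed_jaw_face (a point): Centre of the front of the fixed jaw's steel face plate (50 wide, 48 tall), 46 above the bench, axes as the vice's, the work on its -y side. The jaw is bolted at a different place along the bed each time, and its plate floats on two pins: it stands proud by an unknown 0 to 12 and, pushed by the work with some 3 N, slides back until it beds; only then does the squeeze build up.
- block_centre (a point): Centre of the loose aluminium bearing block, 44 (its x) x 60 (its y) x 60 tall (z), 0.42 kg, round dark bore in its top; 30 above its underside. Starts upright on the bench. In the vice its 60 side goes along the vice's y, either way round; grip it across the 44, as the jaws stand before the other two faces.
- jar: Glass screw jar with black cap, 56 in diameter, 75 tall; bystander. Origin under its centre.
- screwdriver: Screwdriver lying on the bench; bystander.
- pot: Yellow plastic pot, 70 in diameter, 80 tall; bystander. Origin under its centre.
- block: The same bearing block, origin under its centre (see block_centre).
Mind the look-alikes: they are no part of the job. What is shaped like the block but turquoise or yellow is not meant.

How it is judged:
By the outcome, as a careful person would: the job done as asked, in the order asked, and still so for the second after the job is handed in, with the robot touching nothing.
It also fails if it takes over 72 s, if anything falls off the work surface, if the arm or the gripper's body presses on something with over 40 N, if the wrist force passes 120 N, or if a joint passes its speed limit or range.

### The arm

A 6-joint arm with a two-finger parallel gripper is mounted at the origin on the work surface. World frame = base frame: x ahead of the robot, y to its left, z up, the work surface at z = 0. Lengths are in mm, angles in degrees, forces in N, time in s.
With the tool pointing down it reaches from about 350 to 850 mm from the base axis. Payload 8.1 kg.
Tool frame: the origin (TCP) lies at the very end of the fingers, on their centre line; the grasp point (between the pads) lies 19 mm behind it (r.grip_depth is the distance from the TCP to the grasp point, in mm); y points along the fingers, z is the direction in which the jaws open and shut, and the axes are right-handed (so a half turn about y gives the same grasp; the last joint's range is limited). The gripper opens to 85 mm and grips with 20 to 120 N. Pads are 22 mm wide; open, the fingers measure 114 mm over their backs; the gripper's body (76 mm by 85 mm) begins 54 mm behind the grasp point. The pads swing forward as they close: fully open they stand 13 mm farther back than shut.
Start: joints at [69.534, 7.471, 85.268, -0, 87.261, -4.893], TCP at [161.057, 577.984, 231.292] pointing down, gripper open.
Joint ranges: [-169.43, 169.43], [-51.17, 129.36], [1.28, 143.12], [-76.62, 256.62], [0, 156.53], [-152.29, 152.29]. Speed limits (degrees/s): [136.94, 136.94, 159.86, 180, 180, 180].

### API

Orientations are given as [roll, pitch, yaw] about the fixed x, y, z axes, in that order (R = Rz(yaw) Ry(pitch) Rx(roll)).
In Python, from bench import readout, eyes, r gives the robot as it stands. The module is installed in compiled form; this text tells all that it offers.
- The arm moves only by the tool move_arm, never from a script. Its argument "motion" is text: rows parted by semicolons, each of 6 numbers parted by spaces: the shift along the world's x, y, z in cm, then the turn, a rotation vector about the world's x, y, z in degrees. A call has 1 to 10 rows; each row is the pose to reach, as a shift and turn from the pose commanded when the call began; what a row does not reach only later rows make up. A row lasts 1/12 s, in which the tool goes at most 41.7 mm and 7.16 degrees, less where a joint would pass 70% of its speed; a pose out of reach is approached as far as the arm can. A call with a gripper value outside its range is refused whole. "fingers" is the finger opening in cm, from 0 to 8.54, set as the call begins (left out, the last holds). The fingers move at their own pace and stop on an object; "squeeze" is the grip in N (left out, the last holds). Time passes only in rows, so rows that repeat a pose let the fingers close. It gives the time, the measured TCP pose, the force and the opening at its end, in the units of the state.
- readout.sense(): the state, without advancing time (a new reading comes with each control period).
- eyes.snapshot(name): name is "scene" or "top"; returns a dict with "image" (480x640x3 uint8, blue, green, red), "fx", "fy", "cx", "cy" (pixels), "dist_coeffs" ([k1, k2, p1, p2, k3] as OpenCV has them; the pictures are not rectified), "world_to_cam" (4x4, takes a point from world to camera coordinates). Camera axes: x right, y down, z forward; pixel columns grow to the right and rows downward; lengths in mm; the calibration is good to about 2 mm. A picture is of the moment at which its call begins. There is no depth.
- r.hand_in(): hands the job in, once; it reports no verdict.
The state is a dict: "time": time; "joint_pos": joint angles; "qd": joint speeds; "joint_efforts": joint torques, N m; "tool_pos": TCP position; "tcp_rot": TCP orientation; "ft_force": force on the tool from outside, world axes, zero at the start; "wrist_torque": the same for the moment, N m; "finger_gap": finger opening in mm.
Only numpy, scipy, OpenCV 4.12 (cv2) and the standard library are available. Lean on these libraries where they do the work, as an engineer would, in place of code of your own. Each camera call takes 0.05 s, during which the arm holds its last target. There are 200 camera calls.

## Working session

There is one attempt and no reset: what is moved stays moved. The work goes in short steps, Python scripts to look and compute and a tool call to move; the robot and the scene stay as the last step left them, time stands still between calls to the robot, and variables do not carry over. Pictures are saved under pics/ and viewed, about 8 in all and at most 12, crops included, and the job is handed in when it is done.

Besides the shell and the picture viewer there is one more tool, called after ">>>" as name(argument=value, ...) on one line, values as JSON. move_arm: Moves the arm, as the interface text tells. Its arguments: {"type":"object","properties":{"motion":{"type":"string"},"fingers":{"type":"number"},"squeeze":{"type":"number"}},"required":["motion"]}

```bash
mkdir -p pics; cat > h.py <<'E'
import numpy as np, cv2, pickle
from bench import readout, eyes, r
def snap(n,f):
    s=eyes.snapshot(n); cv2.imwrite(f'pics/{f}.png',s['image']); pickle.dump(s,open(f'{f}.pkl','wb')); return s
def load(f): return pickle.load(open(f'{f}.pkl','rb'))
def K(s): return np.array([[s['fx'],0,s['cx']],[0,s['fy'],s['cy']],[0,0,1.]]),np.array(s['dist_coeffs'])
def px2w(s,uv,z):
    k,d=K(s); p=cv2.undistortPoints(np.array([[uv]],float),k,d)[0,0]
    T=np.array(s['world_to_cam']); R=T[:3,:3]; t=T[:3,3]
    c=-R.T@t; v=R.T@np.array([p[0],p[1],1]); return c+v*(z-c[2])/v[2]
def w2px(s,P):
    k,d=K(s); T=np.array(s['world_to_cam'])
    return cv2.projectPoints(np.array(P,float).reshape(-1,1,3),cv2.Rodrigues(T[:3,:3])[0],T[:3,3],k,d)[0].reshape(-1,2)
def crop(s,f,x0,y0,x1,y1,m): cv2.imwrite(f'pics/{f}.png',cv2.resize(s['image'][y0:y1,x0:x1],None,fx=m,fy=m,interpolation=cv2.INTER_CUBIC))
E
python3 - <<'E'
from h import *
a=snap('scene','s0');b=snap('top','t0')
for s in(a,b):
    T=np.array(s['world_to_cam']);print(-T[:3,:3].T@T[:3,3],T[2,:3])
print(readout.sense())
E
```

```text
[1130.25636363  569.94357949  993.85959791] [-0.48196892 -0.42056533 -0.76865517]
[ 437.64113542   77.13729367 1165.44254724] [ 0.1217158  -0.01555777 -0.99244306]
{'time': 0.1, 'joint_pos': array([ 6.95336028e+01,  7.51054492e+00,  8.53262693e+01,  1.44207091e-03,
        8.72612854e+01, -4.89361397e+00]), 'qd': array([ 0.08731704, -0.09116675, -0.04116987, -0.03671691, -0.05628   ,
       -0.05390666]), 'joint_efforts': array([ 1.24777442e-03, -5.70948529e+01, -5.01942265e+01, -1.86332381e-04,
        8.08910409e-03,  8.26418699e-06]), 'tool_pos': array([160.87159248, 577.49613576, 230.32084061]), 'tcp_rot': array([-9.00976192e+01,  9.80352295e-03, -1.55728617e+01]), 'ft_force': array([0.06662313, 0.4898795 , 1.59480152]), 'wrist_torque': array([ 0.01121436,  0.01289106, -0.02834469]), 'finger_gap': 85.06942140981268}
```

View pics/s0.png

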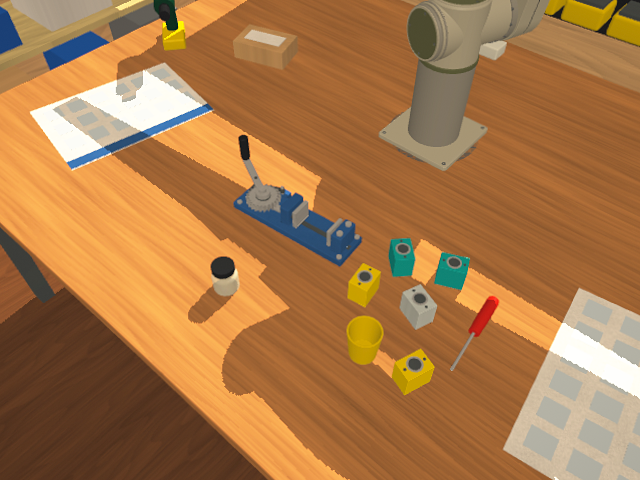

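View pics/t0.png

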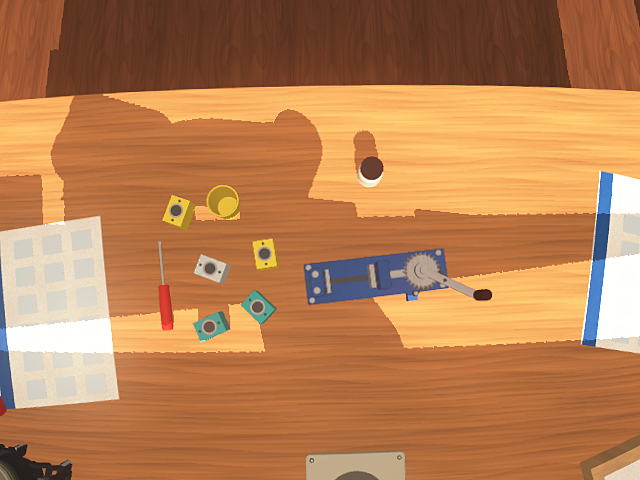

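Seen so far:
- **Aluminium block:** the grey one, top (211,268), scene (419,306).
- **Look-alikes:** yellow at top (264,254) and (178,211); turquoise at top (258,307) and (211,326).
- **Vice:** wheel at top (423,271), knob at (482,295), jaws at about (327,281) and (375,275).

I'll take close crops of the block and the vice next.

```bash
python3 - <<'E'
from h import *
s=load('t0')
A=cv2.resize(s['image'][240:300,180:240],None,fx=5,fy=5,interpolation=cv2.INTER_CUBIC)
B=cv2.resize(s['image'][235:315,295:455],None,fx=5,fy=5,interpolation=cv2.INTER_CUBIC)
c=load('s0');C=cv2.resize(c['image'][280:335,390:445],None,fx=5,fy=5,interpolation=cv2.INTER_CUBIC)
o=np.zeros((600,800,3),np.uint8); o[:190,:]=0
A=cv2.resize(A,(200,200));C=cv2.resize(C,(200,200))
o[:400]=B; o[400:,:200]=A; o[400:,200:400]=C
D=cv2.resize(s['image'][270:320,460:510],(200,200),interpolation=cv2.INTER_CUBIC);o[400:,400:600]=D
cv2.imwrite('pics/c1.png',o)
crop(c,'c2',225,130,385,270,5)
i=cv2.imread('pics/c2.png'); cv2.imwrite('pics/c2.png',cv2.resize(i,(640,560)))
E
```

```text
(no output)
```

View pics/c1.png

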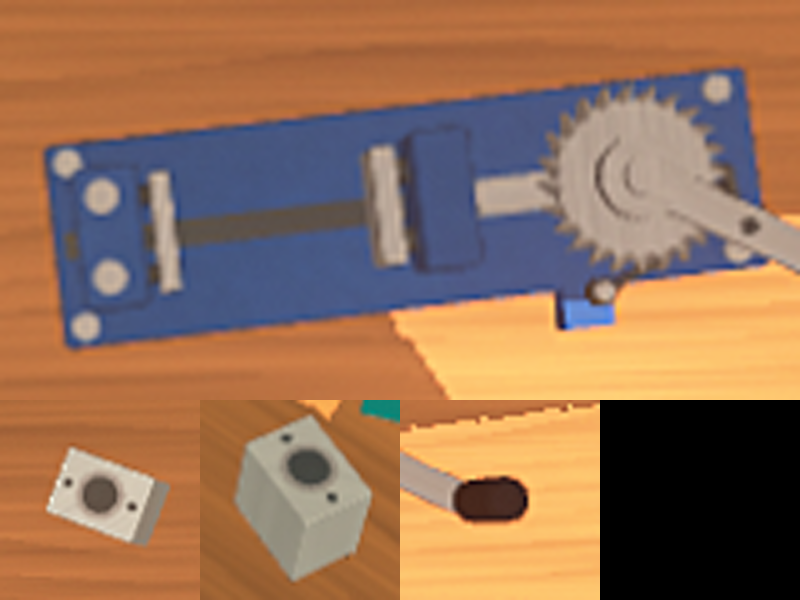

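View pics/c2.png

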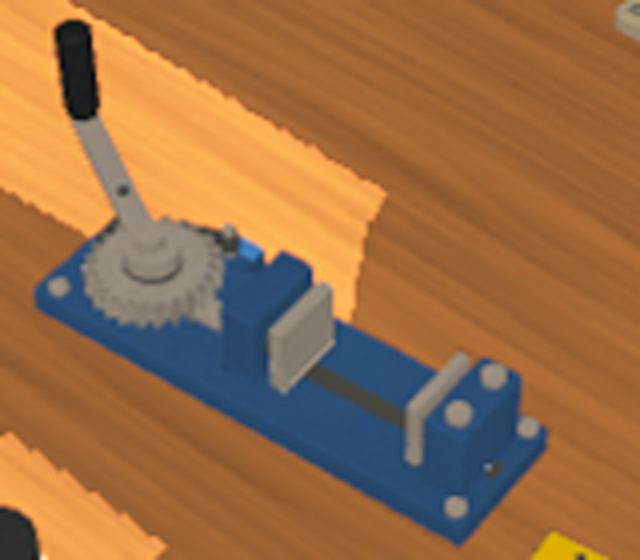

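```bash
cat > m.py <<'E'
from h import *
from scipy.optimize import least_squares
s=load('t0');c=load('s0')
L=np.array([[45,255],[-45,255],[45,-60],[-45,-60]])
uv=[(304.2,264.2),(308.4,304.8),(443.8,248.6),(448.6,287.6)]
def T(p,P):
    a=p[2];return np.array(P)@np.array([[np.cos(a),np.sin(a)],[-np.sin(a),np.cos(a)]])+p[:2]
W=np.array([px2w(s,q,20)[:2] for q in uv])
vice=least_squares(lambda p:(T(p,L)-W).ravel(),[450,-50,0]).x
def vw(x,y,z): return np.r_[T(vice,[[x,y]])[0],z]
def tov(P): 
    a=vice[2];d=np.array(P[:2])-vice[:2];return np.array([np.cos(a)*d[0]+np.sin(a)*d[1],-np.sin(a)*d[0]+np.cos(a)*d[1]])
E
python3 - <<'E'
from m import *
print(vice,np.degrees(vice[2]),T(vice,L)-W)
o=lambda x,y:(295+x/5,235+y/5)
for n,q,z in [('fj',o(150,173),72),('fj',o(163,292),72),('fjR',o(171,170),72),('fjR',o(181,288),72),('mjL',o(364,150),72),('mjL',o(378,265),72),('mj mid',o(374,150),72),('mjR',o(394,147),72),('mjR',o(408,262),72),('carL',o(411,135),72),('carR',o(468,128),72),('wheel',o(650,176),45)]:
    print(n,tov(px2w(s,q,z)))
o2=lambda x,y:(225+x/4,130+y/4)
print('knobtop scene',px2w(c,o2(73,27),119),tov(px2w(c,o2(73,27),119)))
oD=lambda x,y:(460+x/4,270+y/4)
print('knobtop top',px2w(s,oD(508,98) if 0 else oD(108,98),119),[tov(px2w(s,oD(a,98),119)) for a in(70,108)])
print('knob pred',vw(*(130*np.array([np.cos(np.radians(-130.8)),np.sin(np.radians(-130.8))])),119))
print(w2px(s,[vw(-84.9,-98.4,119)]),w2px(c,[vw(-84.9,-98.4,119)]))
# block
oA=lambda x,y:(180+x*.3,240+y*.3)
q=[oA(71,46),oA(157,79),oA(135,145),oA(46,110)]
B=np.array([px2w(s,k,60) for k in q]);print('blk',B[:,:2],B.mean(0))
print('bore',px2w(s,oA(99,95),60))
oC=lambda x,y:(390+x*.275,280+y*.275)
print('bore scene',px2w(c,oC(309,68) if 0 else oC(109,68),60))
D=B[1]-B[0],B[2]-B[3],B[3]-B[0],B[2]-B[1]
for d in D: print(np.linalg.norm(d),np.degrees(np.arctan2(d[1],d[0])))
E
```

```text
[ 5.00175555e+02 -1.54512674e+02  9.12233671e-02] 5.226713928497845 [[ 0.35180725  1.70394489]
 [-0.34061899  0.98530041]
 [ 1.31178583 -0.65158914]
 [-1.32297408 -2.03765619]]
fj [ 24.45495003 210.519161  ]
fj [-25.55876537 210.7787351 ]
fjR [ 24.71461499 201.63074843]
fjR [-24.75594549 203.12495493]
mjL [ 23.87995806 120.04548076]
mjL [-24.67736552 120.07455281]
mj mid [ 23.40022052 115.85465932]
mjR [ 23.69384426 107.3115981 ]
mjR [-24.89232343 107.39301469]
carL [27.89772039 99.54690306]
carR [28.08256066 75.19100089]
wheel [ 0.03138967 -5.06109856]
knobtop scene [ 445.05894311 -268.04286785  119.        ] [ -65.22968741 -108.03718654]
knobtop top [ 443.57112979 -270.46787477  119.        ] [array([-64.45702796, -90.46482348]), array([ -66.93222506, -110.31657519])]
knob pred [ 424.5488609  -260.25104526  119.        ]
[[482.58771178 304.01989734]] [[251.59171554 134.03239491]]
blk [[544.96565009 320.60908199]
 [522.76136531 264.99257419]
 [480.94070747 279.26140797]
 [504.18623246 336.71496004]] [513.21348883 300.39450605  60.        ]
bore [513.20149011 302.3926419   60.        ]
bore scene [515.81912962 305.37173019  60.        ]
59.88510835286848 -111.76381679593396
61.977940243404156 -112.02809976020608
43.84472841210023 158.44840106917795
44.1878607681142 161.16081866671686
```

The reprojections agree. Block centre is about (514, 302), with its long axis at 68.4°. The vice is yawed 5.2°, with the jaw faces at vice y of about 116.5 and 202.5. Now moving over the block.

>>> move_arm(motion="35.3 -27.5 -7 0 0 -96;35.3 -27.5 -7 0 0 -96;35.3 -27.5 -7 0 0 -96;35.3 -27.5 -7 0 0 -96;35.3 -27.5 -7 0 0 -96;35.3 -27.5 -7 0 0 -96;35.3 -27.5 -7 0 0 -96;35.3 -27.5 -7 0 0 -96;35.3 -27.5 -7 0 0 -96;35.3 -27.5 -7 0 0 -96", fingers=6.4, squeeze=40)

```text
time: 0.93
tool_pos: [486.9, 323.3, 166.2]
tcp_rot: [-90.0, -0.0, -87.5]
ft_force: [0.5, 1.6, 0.2]
finger_gap: 63.9
```

>>> move_arm(motion="2.7 -2.1 -1 0 0 -7;2.7 -2.1 -3 0 0 -14;2.7 -2.1 -5 0 0 -21;2.7 -2.1 -5 0 0 -24;2.7 -2.1 -5 0 0 -24;2.7 -2.1 -5 0 0 -24")

```text
time: 1.43
tool_pos: [512.6, 303.9, 116.6]
tcp_rot: [-90.0, -0.0, -111.1]
ft_force: [0.8, 0.8, 0.7]
finger_gap: 64.1
```

```bash
python3 - <<'E'
from m import *
print(readout.sense()['tool_pos'],readout.sense()['tcp_rot'])
a=snap('scene','s1');b=snap('top','t1')
o=np.hstack([cv2.resize(a['image'][230:350,350:470],(400,400),interpolation=2),cv2.resize(b['image'][210:330,150:270],(400,400),interpolation=2)])
cv2.imwrite('pics/c3.png',o)
E
```

```text
[512.62981152 303.85072168 116.55509669] [-9.00285764e+01 -3.22631703e-02 -1.11071966e+02]
```

View pics/c3.png

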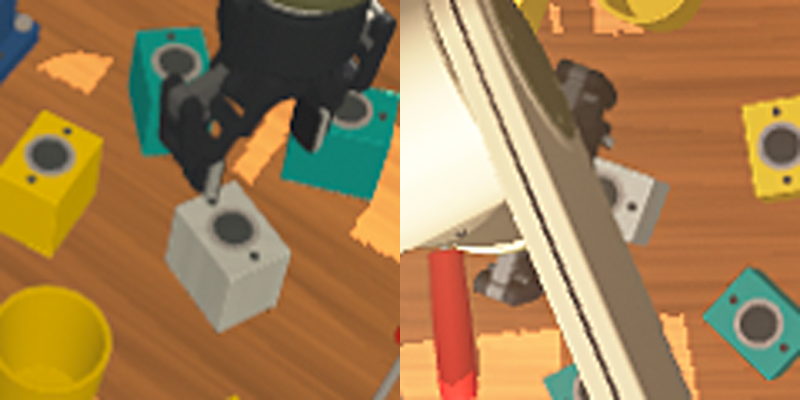

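The gripper stands over the grey block, with a finger on each side of its 44 mm width. Descending.

>>> move_arm(motion="0.1 -0.1 -3 0 0 0;0.1 -0.1 -5 0 0 0;0.1 -0.1 -7 0 0 0;0.1 -0.1 -8.5 0 0 0;0.1 -0.1 -9.2 0 0 0;0.1 -0.1 -9.2 0 0 0")

```text
time: 2.03
tool_pos: [512.8, 302.7, 23.6]
tcp_rot: [-90.1, -0.1, -111.1]
ft_force: [1.0, -0.4, -0.7]
finger_gap: 64.2
```

>>> move_arm(motion="0 0 0 0 0 0;0 0 0 0 0 0;0 0 0 0 0 0;0 0 0 0 0 0;0 0 0 0 0 0;0 0 0 0 0 0;0 0 0 0 0 0;0 0 0 0 0 0", fingers=3.8)

```text
time: 2.7
tool_pos: [515.4, 303.6, 26.9]
tcp_rot: [-89.9, 0.1, -111.2]
ft_force: [1.8, -0.5, 6.2]
finger_gap: 43.4
```

>>> move_arm(motion="0 0 2 0 0 0;0 0 5 0 0 0;0 0 9 0 0 0;0 0 12 0 0 0;0 0 12 0 0 0;0 0 12 0 0 0")

```text
time: 3.2
tool_pos: [514.9, 303.7, 147.1]
tcp_rot: [-89.9, 0.2, -111.2]
ft_force: [-1.4, -0.2, -6.7]
finger_gap: 43.2
```

```bash
python3 - <<'E'
from m import *
for i in range(3):
    b=snap('top','t2'); a=snap('scene','s2'); x=readout.sense(); print(x['tool_pos'],x['tcp_rot'],x['ft_force'],x['finger_gap'])
print(vw(0,159.5,0))
cv2.imwrite('pics/c4.png',cv2.resize(a['image'][150:310,330:500],None,fx=3,fy=3,interpolation=2))
E
```

```text
[512.42258676 302.41771419 142.79878851] [ -90.13724815   -0.13752531 -111.18925129] [-0.80420822 -0.628334   -5.09259035] 43.31838488418721
[511.95509714 302.15777967 141.81731511] [ -90.20493553   -0.21475502 -111.18704549] [-0.32913309 -0.54802475 -4.90266983] 43.029494009618595
[512.41972966 302.36487376 142.42264917] [ -90.16484716   -0.17124067 -111.1912019 ] [ 0.06852045 -0.19361245 -5.8779273 ] 43.54056090188686
[485.6456       4.32413012   0.        ]
```

View pics/c4.png

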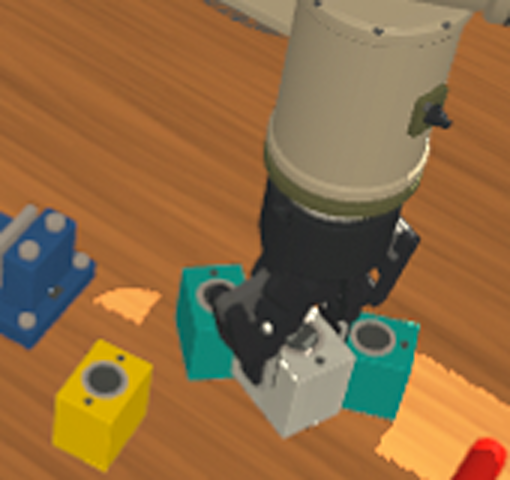

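The block is held level. The path to the vice is clear at this height, so I'm carrying it over.

>>> move_arm(motion="-0.2 -2 0 0 0 2;-0.6 -6 0 0 0 5;-1 -10 0 0 0 9;-1.3 -14 0 0 0 13;-1.6 -18 0 0 0 17;-2 -22 0 0 0 21;-2.4 -26 0 0 0 25;-2.6 -29 0 0 0 26.4;-2.7 -29.8 0 0 0 26.4;-2.7 -29.8 0 0 0 26.4")

```text
time: 4.33
tool_pos: [486.1, 2.7, 144.1]
tcp_rot: [-90.1, -0.0, -85.0]
ft_force: [-0.0, -0.4, -4.3]
finger_gap: 43.7
```

>>> move_arm(motion="0 0 0 0 0 0;0 0 -1 0 0 0;0 0 -2 0 0 0;0 0 -2 0 0 0;0 0 -2 0 0 0")

```text
time: 4.75
tool_pos: [485.5, 6.0, 123.1]
tcp_rot: [-90.2, 0.0, -84.7]
ft_force: [0.2, -0.2, -5.4]
finger_gap: 43.4
```

```bash
python3 - <<'E'
from m import *
for i in range(3):
    b=snap('top','t3'); a=snap('scene','s3'); x=readout.sense(); print(x['tool_pos'],x['tcp_rot'],x['ft_force'],x['finger_gap'])
A=cv2.resize(a['image'][130:280,225:385],None,fx=2.5,fy=2.5,interpolation=2)
B=cv2.resize(b['image'][200:350,295:455],None,fx=2.5,fy=2.5,interpolation=2)
cv2.imwrite('pics/c5.png',np.hstack([A,B]))
E
```

```text
[486.6302965    5.62484757 124.56167981] [-9.00418187e+01  9.87355665e-03 -8.47344480e+01] [ 0.47633285 -0.77089211 -4.27894339] 43.26694871035917
[487.0852909    5.28943105 125.20254603] [-8.99737616e+01 -4.24490774e-03 -8.47615299e+01] [-0.53349884 -0.10109497 -4.40545108] 43.49947158060737
[487.15672724   5.06758477 125.3474487 ] [-8.99532912e+01 -9.00018806e-03 -8.47830381e+01] [-0.48283736  0.1783264  -5.23293233] 43.551493203992784
```

View pics/c5.png

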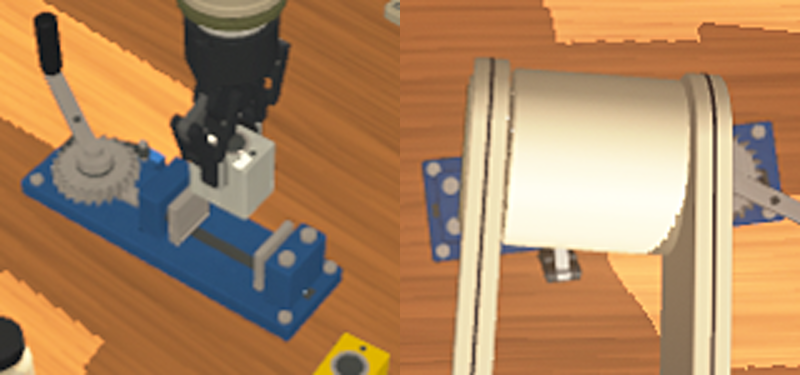

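```bash
python3 - <<'E'
from m import *
a=load('s3')
o=lambda x,y:(225+x/2.5,130+y/2.5)
print(tov([486.8,5.2]))
for q,z,n in[((250,217),99.5,'22,30'),((246,158),159.5,'22,30'),((273,137),159.5,'-22,30'),((271,192),99.5,'-22,30')]: print(tov(px2w(a,o(*q),z)),n)
# jaw checks in scene s0: (offset 225,130, x4)
c=load('s0');o2=lambda x,y:(225+x/4,130+y/4)
print('moving face top', [tov(px2w(c,o2(*q),72)) for q in((272,342),(330,287))])
print('fixed face top', [tov(px2w(c,o2(*q),72)) for q in((408,405),(462,353))])
print('bed corner',tov(px2w(c,o2(460,530),20)),tov(px2w(c,o2(545,430),20)),tov(px2w(c,o2(37,290),20)))
E
```

```text
[  1.22938907 160.26706578]
[ 17.51776997 193.63394257] 22,30
[ 10.09210645 183.44508688] 22,30
[-23.86679892 187.39690022] -22,30
[-17.68830317 191.25379578] -22,30
moving face top [array([ 35.62475635, 118.89418908]), array([-17.79392224, 119.63921551])]
fixed face top [array([ 29.08268828, 207.60021675]), array([-19.9961142 , 209.69060492])]
bed corner [ 49.39620271 257.99005368] [-38.92869574 256.24142355] [ 47.98329093 -52.37949719]
```

>>> move_arm(motion="0 0 -2 0 0 0;0 0 -4 0 0 0;0 0 -6 0 0 0;0 0 -7.2 0 0 0;0 0 -7.5 0 0 0;0 0 -7.5 0 0 0;0 0 -7.5 0 0 0")

```text
time: 5.63
tool_pos: [487.5, 4.9, 50.8]
tcp_rot: [-89.9, -0.0, -84.8]
ft_force: [0.1, -0.3, -3.9]
finger_gap: 43.2
```

```bash
python3 - <<'E'
from m import *
for i in range(3):
    a=snap('scene','s4'); x=readout.sense(); print(x['tool_pos'],x['tcp_rot'],x['ft_force'],x['finger_gap'])
cv2.imwrite('pics/c6.png',cv2.resize(a['image'][155:265,265:375],None,fx=5,fy=5,interpolation=2))
E
```

```text
[487.95322458   4.86643551  51.29533016] [-8.98802582e+01 -2.17565534e-02 -8.47974438e+01] [ 1.02487409 -0.29500914 -4.4519058 ] 43.61350284900914
[488.09633948   4.88003284  51.45574914] [-8.98563879e+01 -2.73273608e-02 -8.47913398e+01] [-0.30223946 -0.40975212 -4.35921543] 43.40914121324286
[488.02376386   4.89420234  51.3635695 ] [-8.98588315e+01 -2.58514822e-02 -8.47921353e+01] [-0.93763708 -0.54065747 -4.70710945] 43.430658610282265
```

View pics/c6.png

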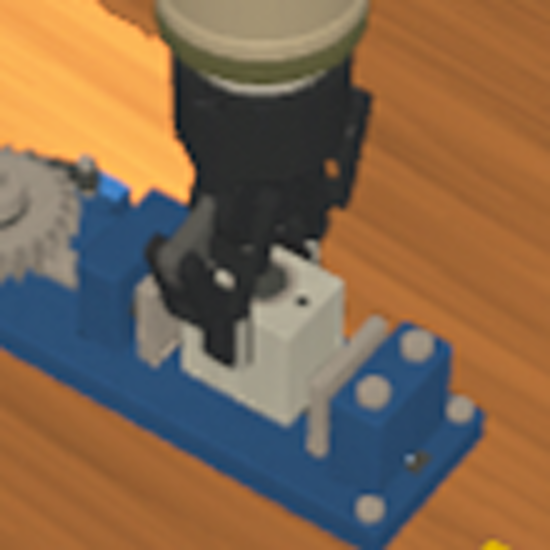

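```bash
python3 - <<'E'
from m import *
a=load('s4');o=lambda x,y:(265+x/5,155+y/5)
print(tov([487.9,4.9]))
for q,z,n in[((288,424),26,'blk 22,30 bot'),((290,334),86,'blk 22,30 top'),((344,282),86,'blk -22,30 top'),((182,368),26,'blk 22,-30 bot'),((309,388),72,'fix 25 top face'),((380,320),72,'fix -25 top face edge'),((309,455),24,'fix 25 bot'),((139,365),24,'mov 25 bot'),((372,546),20,'bed 45,255'),((484,418),20,'bed -45,255'),((370,508),22,'bolt'),((461,408),22,'bolt')]: print(n,tov(px2w(a,o(*q),z)).round(1))
E
```

```text
[  2.29748623 159.86810658]
blk 22,30 bot [ 22.8 191.6]
blk 22,30 top [ 22.  191.6]
blk -22,30 top [-17.4 192.9]
blk 22,-30 bot [ 24.  132.4]
fix 25 top face [ 32.5 209.5]
fix -25 top face edge [-18.8 211.9]
fix 25 bot [ 30.7 209. ]
mov 25 bot [ 32.8 114.1]
bed 45,255 [ 54.1 259.6]
bed -45,255 [-36.9 259.1]
bolt [ 38.3 247.6]
bolt [-34.3 248.1]
```

>>> move_arm(motion="0 0 -0.2 0 0 0;0 0 -0.4 0 0 0;0 0 -0.4 0 0 0;0 0 -0.4 0 0 0")

```text
time: 6.12
tool_pos: [487.7, 4.9, 46.9]
tcp_rot: [-89.9, -0.0, -84.8]
ft_force: [-1.0, -1.2, 3.6]
finger_gap: 43.5
```

>>> move_arm(motion="0 0 -0.1 0 0 0;0 0 -0.2 0 0 0;0 0 -0.2 0 0 0;0 0 -0.2 0 0 0")

```text
time: 6.45
tool_pos: [487.8, 4.8, 46.8]
tcp_rot: [-89.9, -0.0, -84.8]
ft_force: [-11.7, -0.4, 25.2]
finger_gap: 43.4
```

>>> move_arm(motion="0 0 0.2 0 0 0;0 0 0.2 0 0 0;0 0 0.2 0 0 0")

```text
time: 6.7
tool_pos: [487.4, 4.9, 46.8]
tcp_rot: [-89.9, -0.0, -84.8]
ft_force: [-2.9, -0.7, 8.9]
finger_gap: 43.2
```

>>> move_arm(motion="0 0 0 0 0 0;0 0 0 0 0 0;0 0 0 0 0 0;0 0 0 0 0 0;0 0 0 0 0 0;0 0 1 0 0 0;0 0 3 0 0 0;0 0 6 0 0 0;0 0 9 0 0 0;0 0 12 0 0 0", fingers=7)

```text
time: 7.53
tool_pos: [486.4, 5.0, 167.7]
tcp_rot: [-90.0, 0.0, -84.8]
ft_force: [0.2, 0.2, -0.1]
finger_gap: 69.7
```

>>> move_arm(motion="0 -4 0 0 0 0;0 -8 0 0 0 0;0 -12 0 0 0 -5;0 -16 0 0 0 -10;-1 -20 0 0 0 -15;-2 -24 0 0 0 -20;-3 -27 0 0 0 -25;-3 -27 0 0 0 -28;-3 -27 0 0 0 -28")

```text
time: 8.28
tool_pos: [456.1, -266.9, 166.6]
tcp_rot: [-90.0, -0.0, -113.1]
ft_force: [0.2, 0.1, 0.2]
finger_gap: 70.0
```

```bash
python3 - <<'E'
from m import *
b=snap('top','t5'); a=snap('scene','s5'); x=readout.sense(); print(x['tool_pos'],x['tcp_rot'],x['ft_force'],x['finger_gap'])
A=cv2.resize(a['image'][165:265,275:375],(500,500),interpolation=2)
B=cv2.resize(b['image'][240:315,300:400],(500,375),interpolation=2)
o=np.zeros((500,800,3),np.uint8)
A=A[:, :400]
o[:,:400]=A; o[:375,400:]=B[:,:400]
cv2.imwrite('pics/c7.png',o)
E
```

```text
[ 456.81038746 -264.87155677  166.32157169] [-8.99910616e+01  1.77269483e-02 -1.12704983e+02] [ 0.52565091  0.32536576 -0.45490846] 69.93901029421914
```

View pics/c7.png

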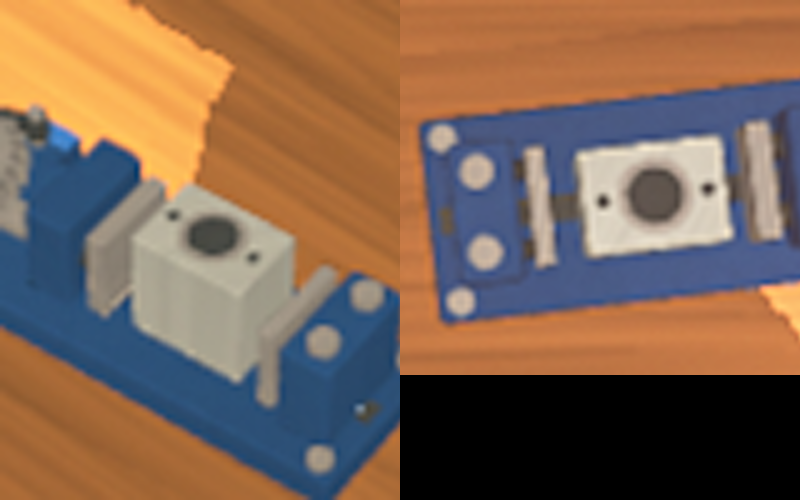

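```bash
python3 - <<'E'
from m import *
b=load('t5');a=load('s5');o=lambda x,y:(300+(x-400)/5,240+y/5);p=lambda x,y:(275+x/5,165+y/5)
for n,q,z in[('bore',(654,195),80),('h1',(603,201),80),('h2',(708,188),80),('c',(577,155),80),('c',(722,137),80),('c',(733,238),80),('c',(586,257),80),('fixT',(540,147),72),('fixB',(550,266),72),('fixTm',(535,147),72),('movT',(757,123),72),('movB',(772,241),72)]: print(n,tov(px2w(b,o(*q),z)).round(1))
print('scene')
for n,q,z in[('bore',(212,236),80),('h1',(174,215),80),('h2',(253,258),80),('22,30',(241,294),80),('-22,30',(294,238),80),('22,-30',(132,239),80),('-22,-30',(188,186),80),('22,30bot',(240,381),20),('fix25 top',(259,340),72),('fix-25 top',(322,268),72),('mov 25 face top',(101,240),72),('mov -25',(163,184),72)]: print(n,tov(px2w(a,p(*q),z)).round(1))
E
```

```text
bore [ -1.5 159.7]
h1 [ -1.6 181. ]
h2 [ -1.2 137. ]
c [ 18.6 189.5]
c [ 19.2 128.6]
c [-23.  129.1]
c [-23.8 190.7]
fixT [ 24.2 204.2]
fixB [-25.7 205.8]
fixTm [ 24.4 206.3]
movT [ 23.9 112.4]
movB [-26.  112.2]
scene
bore [  1.4 161.6]
h1 [  1.  140.2]
h2 [  1.5 184.1]
22,30 [ 22.1 192.3]
-22,30 [-19.1 191.9]
22,-30 [ 23.8 133.8]
-22,-30 [-17.3 134.6]
22,30bot [ 21.5 191.9]
fix25 top [ 33.5 210.2]
fix-25 top [-17.7 208.3]
mov 25 face top [ 26.7 118.2]
mov -25 [-17.8 119.9]
```

The block stands between the jaws and is centred to about 1–2 mm. Its bore is at top (351,279), midway between the plates. Next I grip the knob, with the pads set tangential to the swing.

>>> move_arm(motion="-1.3 -0.5 0 0 0 -3;-1.3 -0.5 -3 0 0 -3;-1.3 -0.5 -6 0 0 -3;-1.3 -0.5 -8 0 0 -3;-1.3 -0.5 -9.3 0 0 -3;-1.3 -0.5 -9.3 0 0 -3;-1.3 -0.5 -9.3 0 0 -3", fingers=5)

```text
time: 8.97
tool_pos: [443.8, -268.6, 72.6]
tcp_rot: [-90.1, 0.0, -115.6]
ft_force: [0.1, 0.3, -0.3]
finger_gap: 49.9
```

>>> move_arm(motion="0 0 0 0 0 0;0 0 0 0 0 0;0 0 0 0 0 0;0 0 0 0 0 0;0 0 0 0 0 0;0 0 0 0 0 0", fingers=2, squeeze=30)

```text
time: 9.47
tool_pos: [445.2, -270.5, 74.8]
tcp_rot: [-89.8, 0.0, -115.8]
ft_force: [0.9, 2.9, 7.1]
finger_gap: 23.4
```

```bash
python3 - <<'E'
from m import *
x=readout.sense(); print(x['tool_pos'],x['tcp_rot'],x['ft_force'],x['finger_gap']); v=tov(x['tool_pos']);print(v,np.hypot(*v),np.degrees(np.arctan2(v[1],v[0])))
E
```

```text
[ 445.18813839 -270.5208848    74.783259  ] [-8.98148478e+01  3.45683803e-03 -1.15779117e+02] [0.91664608 2.89534198 7.06647648] 23.402471976671052
[ -65.32676897 -110.51666927] 128.38037595714684 -120.58747411742401
```

```bash
cat > arc.py <<'E'
import sys,numpy as np
# psi0 dpsi nrows [hold]: world lever angle at start, total swing
p0,d,n=float(sys.argv[1]),float(sys.argv[2]),int(sys.argv[3]);h=int(sys.argv[4]) if len(sys.argv)>4 else 0
u=lambda a:13.0*np.array([np.cos(np.radians(a)),np.sin(np.radians(a))])
rows=[d*(i+1)/n for i in range(n)]+[d]*h
print(';'.join('%.2f %.2f 0 0 0 %.1f'%(*(u(p0+k)-u(p0)),k) for k in rows))
E
python3 arc.py -115.8 27 6; python3 arc.py -88.8 26 6; python3 arc.py -62.8 -62 10 2
```

```text
0.94 -0.41 0 0 0 4.5;1.90 -0.74 0 0 0 9.0;2.89 -1.00 0 0 0 13.5;3.89 -1.18 0 0 0 18.0;4.91 -1.27 0 0 0 22.5;5.93 -1.29 0 0 0 27.0
0.98 0.06 0 0 0 4.3;1.96 0.19 0 0 0 8.7;2.92 0.39 0 0 0 13.0;3.86 0.67 0 0 0 17.3;4.78 1.02 0 0 0 21.7;5.67 1.43 0 0 0 26.0
-1.28 -0.57 0 0 0 -6.2;-2.62 -1.01 0 0 0 -12.4;-4.00 -1.29 0 0 0 -18.6;-5.40 -1.43 0 0 0 -24.8;-6.80 -1.41 0 0 0 -31.0;-8.20 -1.24 0 0 0 -37.2;-9.57 -0.92 0 0 0 -43.4;-10.90 -0.46 0 0 0 -49.6;-12.17 0.15 0 0 0 -55.8;-13.36 0.89 0 0 0 -62.0;-13.36 0.89 0 0 0 -62.0;-13.36 0.89 0 0 0 -62.0
```

>>> move_arm(motion="0.94 -0.41 0 0 0 4.5;1.90 -0.74 0 0 0 9.0;2.89 -1.00 0 0 0 13.5;3.89 -1.18 0 0 0 18.0;4.91 -1.27 0 0 0 22.5;5.93 -1.29 0 0 0 27.0")

```text
time: 9.97
tool_pos: [504.4, -284.3, 74.8]
tcp_rot: [-89.9, -0.1, -88.6]
ft_force: [-1.4, -0.7, 7.8]
finger_gap: 23.4
```

>>> move_arm(motion="0.98 0.06 0 0 0 4.3;1.96 0.19 0 0 0 8.7;2.92 0.39 0 0 0 13.0;3.86 0.67 0 0 0 17.3;4.78 1.02 0 0 0 21.7;5.67 1.43 0 0 0 26.0", squeeze=25)

```text
time: 10.47
tool_pos: [561.5, -270.9, 74.9]
tcp_rot: [-89.9, -0.3, -62.6]
ft_force: [2.6, -6.9, 1.7]
finger_gap: 22.9
```

```bash
cat > st.py <<'E'
from m import *
x=readout.sense(); v=tov(x['tool_pos']);f=x['ft_force'];p=np.arctan2(v[1],v[0]);w=p+vice[2]
print(x['time'],x['tool_pos'].round(1),x['tcp_rot'].round(1),f.round(1),'r',np.hypot(*v).round(1),'lever',(np.degrees(p)+130.8).round(1),'tang',(-np.sin(w)*f[0]+np.cos(w)*f[1]).round(1),'rad',(np.cos(w)*f[0]+np.sin(w)*f[1]).round(1),x['finger_gap'])
E
python3 st.py
```

```text
10.4667 [ 561.5 -270.9   74.9] [-89.9  -0.3 -62.6] [ 2.6 -6.9  1.7] r 131.5 lever 63.4 tang -0.9 rad 7.3 22.94489615768441
```

```bash
python3 arc.py -62.6 -60 10; python3 arc.py -122.6 -2 2 2;python3 arc.py -124 61.2 10;
```

```text
-1.24 -0.56 0 0 0 -6.0;-2.53 -0.99 0 0 0 -12.0;-3.86 -1.28 0 0 0 -18.0;-5.21 -1.44 0 0 0 -24.0;-6.57 -1.45 0 0 0 -30.0;-7.93 -1.31 0 0 0 -36.0;-9.26 -1.04 0 0 0 -42.0;-10.56 -0.63 0 0 0 -48.0;-11.80 -0.08 0 0 0 -54.0;-12.99 0.59 0 0 0 -60.0
-0.19 0.12 0 0 0 -1.0;-0.38 0.25 0 0 0 -2.0;-0.38 0.25 0 0 0 -2.0;-0.38 0.25 0 0 0 -2.0
1.19 -0.71 0 0 0 6.1;2.45 -1.30 0 0 0 12.2;3.76 -1.74 0 0 0 18.4;5.12 -2.04 0 0 0 24.5;6.50 -2.20 0 0 0 30.6;7.89 -2.21 0 0 0 36.7;9.27 -2.07 0 0 0 42.8;10.63 -1.78 0 0 0 49.0;11.95 -1.35 0 0 0 55.1;13.21 -0.78 0 0 0 61.2
```

>>> move_arm(motion="-1.24 -0.56 0 0 0 -6.0;-2.53 -0.99 0 0 0 -12.0;-3.86 -1.28 0 0 0 -18.0;-5.21 -1.44 0 0 0 -24.0;-6.57 -1.45 0 0 0 -30.0;-7.93 -1.31 0 0 0 -36.0;-9.26 -1.04 0 0 0 -42.0;-10.56 -0.63 0 0 0 -48.0;-11.80 -0.08 0 0 0 -54.0;-12.99 0.59 0 0 0 -60.0")

```text
time: 11.3
tool_pos: [431.2, -262.5, 74.8]
tcp_rot: [-89.8, 0.1, -123.1]
ft_force: [7.3, 9.5, 9.6]
finger_gap: 23.2
```

>>> move_arm(motion="-0.19 0.12 0 0 0 -1.0;-0.38 0.25 0 0 0 -2.0;-0.38 0.25 0 0 0 -2.0;-0.38 0.25 0 0 0 -2.0")

```text
time: 11.63
tool_pos: [427.7, -260.0, 74.8]
tcp_rot: [-89.8, 0.1, -124.8]
ft_force: [3.0, 5.4, 7.2]
finger_gap: 23.3
```

```bash
python3 st.py
```

```text
11.6333 [ 427.7 -260.    74.8] [-8.980e+01  1.000e-01 -1.248e+02] [3.  5.4 7.2] r 128.0 lever 1.1 tang -0.6 rad -6.1 23.292510115478276
```

```bash
python3 arc.py -124.8 36 8; python3 arc.py -88.8 27 8 1
```

```text
0.86 -0.55 0 0 0 4.5;1.76 -1.03 0 0 0 9.0;2.70 -1.44 0 0 0 13.5;3.66 -1.77 0 0 0 18.0;4.65 -2.03 0 0 0 22.5;5.65 -2.20 0 0 0 27.0;6.67 -2.30 0 0 0 31.5;7.69 -2.32 0 0 0 36.0
0.76 0.04 0 0 0 3.4;1.53 0.12 0 0 0 6.8;2.28 0.25 0 0 0 10.1;3.03 0.42 0 0 0 13.5;3.76 0.64 0 0 0 16.9;4.48 0.90 0 0 0 20.2;5.19 1.20 0 0 0 23.6;5.87 1.54 0 0 0 27.0;5.87 1.54 0 0 0 27.0
```

>>> move_arm(motion="0.86 -0.55 0 0 0 4.5;1.76 -1.03 0 0 0 9.0;2.70 -1.44 0 0 0 13.5;3.66 -1.77 0 0 0 18.0;4.65 -2.03 0 0 0 22.5;5.65 -2.20 0 0 0 27.0;6.67 -2.30 0 0 0 31.5;7.69 -2.32 0 0 0 36.0")

```text
time: 12.3
tool_pos: [504.3, -284.3, 74.8]
tcp_rot: [-89.9, -0.1, -88.6]
ft_force: [-2.0, 2.1, 7.6]
finger_gap: 23.0
```

>>> move_arm(motion="0.76 0.04 0 0 0 3.4;1.53 0.12 0 0 0 6.8;2.28 0.25 0 0 0 10.1;3.03 0.42 0 0 0 13.5;3.76 0.64 0 0 0 16.9;4.48 0.90 0 0 0 20.2;5.19 1.20 0 0 0 23.6;5.87 1.54 0 0 0 27.0;5.87 1.54 0 0 0 27.0")

```text
time: 13.05
tool_pos: [564.2, -269.5, 74.9]
tcp_rot: [-89.9, -0.3, -61.6]
ft_force: [3.5, -5.0, 3.8]
finger_gap: 23.1
```

```bash
python3 st.py; python3 -c "
from m import *
b=snap('top','t6');a=snap('scene','s6')
o=np.zeros((500,800,3),np.uint8)
o[:500,:400]=cv2.resize(a['image'][165:265,275:355],(400,500),interpolation=2)
o[:375,400:]=cv2.resize(b['image'][240:315,300:380],(400,375),interpolation=2)
cv2.imwrite('pics/c8.png',o)"; python3 arc.py -62 -62 11
```

```text
13.05 [ 564.2 -269.5   74.9] [-89.9  -0.3 -61.6] [ 3.5 -5.   3.8] r 131.6 lever 64.7 tang 0.6 rad 6.1 23.138941755038886
-1.16 -0.54 0 0 0 -5.6;-2.36 -0.97 0 0 0 -11.3;-3.60 -1.28 0 0 0 -16.9;-4.87 -1.46 0 0 0 -22.5;-6.14 -1.52 0 0 0 -28.2;-7.42 -1.45 0 0 0 -33.8;-8.68 -1.26 0 0 0 -39.5;-9.92 -0.95 0 0 0 -45.1;-11.13 -0.51 0 0 0 -50.7;-12.28 0.04 0 0 0 -56.4;-13.37 0.70 0 0 0 -62.0
```

View pics/c8.png

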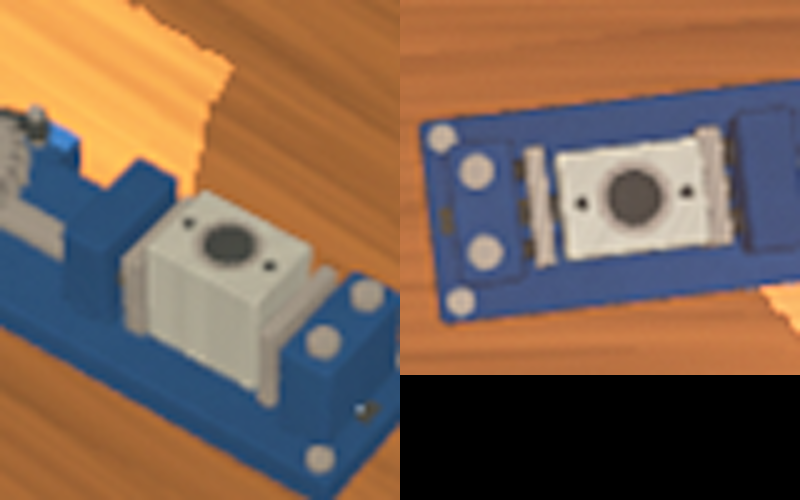

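>>> move_arm(motion="-1.16 -0.54 0 0 0 -5.6;-2.36 -0.97 0 0 0 -11.3;-3.60 -1.28 0 0 0 -16.9;-4.87 -1.46 0 0 0 -22.5;-6.14 -1.52 0 0 0 -28.2;-7.42 -1.45 0 0 0 -33.8;-8.68 -1.26 0 0 0 -39.5;-9.92 -0.95 0 0 0 -45.1;-11.13 -0.51 0 0 0 -50.7;-12.28 0.04 0 0 0 -56.4")

```text
time: 13.98
tool_pos: [440.1, -267.9, 74.8]
tcp_rot: [-89.8, 0.1, -118.5]
ft_force: [3.4, 5.0, 6.5]
finger_gap: 23.6
```

```bash
python3 st.py; python3 arc.py -118 -6.5 3 1; python3 arc.py -124.5 24 6; python3 arc.py -100.5 12 4;python3 arc.py -88.5 9 4;python3 arc.py -79.5 9 4;python3 arc.py -70.5 9 4
```

```text
13.9833 [ 440.1 -267.9   74.8] [-8.980e+01  1.000e-01 -1.185e+02] [3.4 5.  6.5] r 128.3 lever 7.7 tang 0.7 rad -6.1 23.57640932262129
-0.43 0.24 0 0 0 -2.2;-0.85 0.49 0 0 0 -4.3;-1.26 0.76 0 0 0 -6.5;-1.26 0.76 0 0 0 -6.5
0.77 -0.49 0 0 0 4.0;1.56 -0.92 0 0 0 8.0;2.39 -1.30 0 0 0 12.0;3.24 -1.61 0 0 0 16.0;4.11 -1.87 0 0 0 20.0;4.99 -2.07 0 0 0 24.0
0.67 -0.11 0 0 0 3.0;1.35 -0.18 0 0 0 6.0;2.03 -0.21 0 0 0 9.0;2.71 -0.21 0 0 0 12.0
0.51 0.02 0 0 0 2.2;1.02 0.07 0 0 0 4.5;1.53 0.13 0 0 0 6.8;2.03 0.21 0 0 0 9.0
0.50 0.10 0 0 0 2.2;1.00 0.23 0 0 0 4.5;1.49 0.37 0 0 0 6.8;1.97 0.53 0 0 0 9.0
0.48 0.18 0 0 0 2.2;0.95 0.38 0 0 0 4.5;1.41 0.59 0 0 0 6.8;1.86 0.83 0 0 0 9.0
```

>>> move_arm(motion="-0.43 0.24 0 0 0 -2.2;-0.85 0.49 0 0 0 -4.3;-1.26 0.76 0 0 0 -6.5;-1.26 0.76 0 0 0 -6.5")

```text
time: 14.32
tool_pos: [427.6, -260.0, 74.8]
tcp_rot: [-89.8, 0.1, -124.8]
ft_force: [2.3, 4.5, 8.3]
finger_gap: 23.3
```

>>> move_arm(motion="0.77 -0.49 0 0 0 4.0;1.56 -0.92 0 0 0 8.0;2.39 -1.30 0 0 0 12.0;3.24 -1.61 0 0 0 16.0;4.11 -1.87 0 0 0 20.0;4.99 -2.07 0 0 0 24.0")

```text
time: 14.82
tool_pos: [477.4, -281.6, 74.8]
tcp_rot: [-89.9, -0.1, -100.5]
ft_force: [-2.6, 1.3, 9.2]
finger_gap: 23.2
```

```bash
python3 st.py
```

```text
14.8167 [ 477.4 -281.6   74.8] [-8.990e+01 -1.000e-01 -1.005e+02] [-2.6  1.3  9.2] r 129.1 lever 25.4 tang -2.8 rad -0.8 23.171591497315823
```

>>> move_arm(motion="0.67 -0.11 0 0 0 3.0;1.35 -0.18 0 0 0 6.0;2.03 -0.21 0 0 0 9.0;2.71 -0.21 0 0 0 12.0")

```text
time: 15.15
tool_pos: [504.4, -284.3, 74.8]
tcp_rot: [-89.9, -0.2, -88.6]
ft_force: [-3.8, -2.0, 6.5]
finger_gap: 23.2
```

```bash
python3 st.py
```

```text
15.15 [ 504.4 -284.3   74.8] [-89.9  -0.2 -88.6] [-3.8 -2.   6.5] r 129.9 lever 37.4 tang -3.8 rad 1.9 23.237792082011225
```

>>> move_arm(motion="0.51 0.02 0 0 0 2.2;1.02 0.07 0 0 0 4.5;1.53 0.13 0 0 0 6.8;2.03 0.21 0 0 0 9.0")

```text
time: 15.48
tool_pos: [524.6, -282.6, 74.9]
tcp_rot: [-89.9, -0.2, -79.6]
ft_force: [-1.0, -4.1, 4.1]
finger_gap: 23.1
```

```bash
python3 st.py
```

```text
15.4833 [ 524.6 -282.6   74.9] [-89.9  -0.2 -79.6] [-1.  -4.1  4.1] r 130.4 lever 46.4 tang -1.7 rad 3.8 23.107710185689367
```

>>> move_arm(motion="0.50 0.10 0 0 0 2.2;1.00 0.23 0 0 0 4.5;1.49 0.37 0 0 0 6.8;1.97 0.53 0 0 0 9.0")

```text
time: 15.82
tool_pos: [544.5, -277.8, 74.9]
tcp_rot: [-89.9, -0.3, -70.6]
ft_force: [-0.1, -6.4, 3.1]
finger_gap: 23.4
```

```bash
python3 st.py
```

```text
15.8167 [ 544.5 -277.8   74.9] [-89.9  -0.3 -70.6] [-0.1 -6.4  3.1] r 131.0 lever 55.4 tang -2.2 rad 6.0 23.391497080821914
```

>>> move_arm(motion="0.48 0.18 0 0 0 2.2;0.95 0.38 0 0 0 4.5;1.41 0.59 0 0 0 6.8;1.86 0.83 0 0 0 9.0")

```text
time: 16.15
tool_pos: [563.1, -270.1, 74.9]
tcp_rot: [-90.0, -0.3, -61.7]
ft_force: [-0.5, -10.5, 1.5]
finger_gap: 23.2
```

```bash
python3 st.py; python3 arc.py -61.6 -56 10; python3 arc.py -117.6 -7 3 1; python3 arc.py -124.6 12 4;python3 arc.py -112.6 12 4; 
```

```text
16.15 [ 563.1 -270.1   74.9] [-90.   -0.3 -61.7] [ -0.5 -10.5   1.5] r 131.5 lever 64.1 tang -5.5 rad 9.0 23.21440598555424
-1.15 -0.55 0 0 0 -5.6;-2.34 -0.98 0 0 0 -11.2;-3.57 -1.30 0 0 0 -16.8;-4.82 -1.49 0 0 0 -22.4;-6.09 -1.56 0 0 0 -28.0;-7.36 -1.51 0 0 0 -33.6;-8.62 -1.33 0 0 0 -39.2;-9.85 -1.04 0 0 0 -44.8;-11.05 -0.62 0 0 0 -50.4;-12.21 -0.09 0 0 0 -56.0
-0.46 0.25 0 0 0 -2.3;-0.92 0.53 0 0 0 -4.7;-1.36 0.82 0 0 0 -7.0;-1.36 0.82 0 0 0 -7.0
0.57 -0.37 0 0 0 3.0;1.16 -0.71 0 0 0 6.0;1.76 -1.02 0 0 0 9.0;2.39 -1.30 0 0 0 12.0
0.63 -0.25 0 0 0 3.0;1.28 -0.46 0 0 0 6.0;1.94 -0.63 0 0 0 9.0;2.60 -0.78 0 0 0 12.0
```

>>> move_arm(motion="-1.15 -0.55 0 0 0 -5.6;-2.34 -0.98 0 0 0 -11.2;-3.57 -1.30 0 0 0 -16.8;-4.82 -1.49 0 0 0 -22.4;-6.09 -1.56 0 0 0 -28.0;-7.36 -1.51 0 0 0 -33.6;-8.62 -1.33 0 0 0 -39.2;-9.85 -1.04 0 0 0 -44.8;-11.05 -0.62 0 0 0 -50.4;-12.21 -0.09 0 0 0 -56.0")

```text
time: 16.98
tool_pos: [441.0, -268.3, 74.8]
tcp_rot: [-89.8, 0.0, -118.0]
ft_force: [7.0, 5.6, 6.3]
finger_gap: 23.1
```

>>> move_arm(motion="-0.46 0.25 0 0 0 -2.3;-0.92 0.53 0 0 0 -4.7;-1.36 0.82 0 0 0 -7.0;-1.36 0.82 0 0 0 -7.0")

```text
time: 17.32
tool_pos: [427.6, -260.0, 74.8]
tcp_rot: [-89.8, 0.1, -124.8]
ft_force: [2.4, 4.4, 7.0]
finger_gap: 23.2
```

```bash
python3 st.py
```

```text
17.3167 [ 427.6 -260.    74.8] [-8.980e+01  1.000e-01 -1.248e+02] [2.4 4.4 7. ] r 128.0 lever 1.0 tang -0.5 rad -5.0 23.1680167302869
```

>>> move_arm(motion="0.57 -0.37 0 0 0 3.0;1.16 -0.71 0 0 0 6.0;1.76 -1.02 0 0 0 9.0;2.39 -1.30 0 0 0 12.0")

```text
time: 17.65
tool_pos: [450.2, -272.9, 74.7]
tcp_rot: [-90.0, 0.0, -112.6]
ft_force: [-9.7, 6.8, 16.5]
finger_gap: 23.1
```

```bash
python3 st.py
```

```text
17.65 [ 450.2 -272.9   74.7] [ -90.     0.  -112.6] [-9.7  6.8 16.5] r 128.5 lever 12.7 tang -11.6 rad -2.5 23.079913714947725
```

```bash
python3 -c "
from h import *
for i in range(3): eyes.snapshot('top'); x=readout.sense();f=x['ft_force'];w=np.radians(-112.6);print(f.round(1),(-np.sin(w)*f[0]+np.cos(w)*f[1]).round(1))
"; python3 arc.py -112.6 2 2 2
```

```text
[-8.3  6.1 15.3] -10.0
[-5.7  5.4 12.9] -7.3
[-6.2  5.9 12. ] -8.0
0.21 -0.09 0 0 0 1.0;0.42 -0.17 0 0 0 2.0;0.42 -0.17 0 0 0 2.0;0.42 -0.17 0 0 0 2.0
```

>>> move_arm(motion="0.21 -0.09 0 0 0 1.0;0.42 -0.17 0 0 0 2.0;0.42 -0.17 0 0 0 2.0")

```text
time: 18.05
tool_pos: [454.2, -274.6, 74.7]
tcp_rot: [-90.0, -0.0, -110.6]
ft_force: [-8.6, 5.4, 15.1]
finger_gap: 23.1
```

```bash
python3 st.py;python3 arc.py -110.6 2 2 1
```

```text
18.05 [ 454.2 -274.6   74.7] [ -90.    -0.  -110.6] [-8.6  5.4 15.1] r 128.6 lever 14.6 tang -9.9 rad -2.0 23.117285673987556
0.21 -0.08 0 0 0 1.0;0.43 -0.15 0 0 0 2.0;0.43 -0.15 0 0 0 2.0
```

>>> move_arm(motion="0.21 -0.08 0 0 0 1.0;0.43 -0.15 0 0 0 2.0;0.43 -0.15 0 0 0 2.0")

```text
time: 18.3
tool_pos: [458.3, -276.1, 74.7]
tcp_rot: [-90.1, -0.0, -108.6]
ft_force: [-10.6, 6.0, 15.5]
finger_gap: 23.1
```

```bash
python3 st.py;python3 arc.py -108.6 2 2 1
```

```text
18.3 [ 458.3 -276.1   74.7] [ -90.1   -0.  -108.6] [-10.6   6.   15.5] r 128.6 lever 16.6 tang -12.0 rad -2.2 23.08710283451196
0.22 -0.07 0 0 0 1.0;0.43 -0.14 0 0 0 2.0;0.43 -0.14 0 0 0 2.0
```

>>> move_arm(motion="0.22 -0.07 0 0 0 1.0;0.43 -0.14 0 0 0 2.0;0.43 -0.14 0 0 0 2.0")

```text
time: 18.55
tool_pos: [462.5, -277.6, 74.7]
tcp_rot: [-90.1, -0.0, -106.6]
ft_force: [-9.7, 6.7, 16.6]
finger_gap: 23.1
```

```bash
python3 st.py;python3 arc.py -106.6 2 2 1
```

```text
18.55 [ 462.5 -277.6   74.7] [ -90.1   -0.  -106.6] [-9.7  6.7 16.6] r 128.7 lever 18.5 tang -11.3 rad -3.6 23.128886526679505
0.22 -0.06 0 0 0 1.0;0.44 -0.12 0 0 0 2.0;0.44 -0.12 0 0 0 2.0
```

>>> move_arm(motion="0.22 -0.06 0 0 0 1.0;0.44 -0.12 0 0 0 2.0;0.44 -0.12 0 0 0 2.0")

```text
time: 18.8
tool_pos: [466.7, -278.9, 74.7]
tcp_rot: [-90.1, -0.0, -104.6]
ft_force: [-11.3, 4.3, 15.2]
finger_gap: 23.0
```

```bash
python3 st.py;python3 arc.py -104.6 2 2 1
```

```text
18.8 [ 466.7 -278.9   74.7] [ -90.1   -0.  -104.6] [-11.3   4.3  15.2] r 128.8 lever 20.5 tang -12.0 rad -1.2 22.964936849352114
0.22 -0.06 0 0 0 1.0;0.44 -0.11 0 0 0 2.0;0.44 -0.11 0 0 0 2.0
```

>>> move_arm(motion="0.22 -0.06 0 0 0 1.0;0.44 -0.11 0 0 0 2.0;0.44 -0.11 0 0 0 2.0")

```text
time: 19.05
tool_pos: [470.8, -280.0, 74.6]
tcp_rot: [-90.1, -0.0, -102.6]
ft_force: [-13.0, 5.1, 17.5]
finger_gap: 23.1
```

```bash
python3 st.py;python3 arc.py -102.6 2 2 1;python3 arc.py -102.6 1 1 1
```

```text
19.05 [ 470.8 -280.    74.6] [ -90.1   -0.  -102.6] [-13.    5.1  17.5] r 128.9 lever 22.4 tang -13.8 rad -2.1 23.147480984189745
0.22 -0.05 0 0 0 1.0;0.44 -0.09 0 0 0 2.0;0.44 -0.09 0 0 0 2.0
0.22 -0.05 0 0 0 1.0;0.22 -0.05 0 0 0 1.0
```

The lever now pushes back with about 13.8 N, so I stop here and swing back to the near stop.

```bash
python3 arc.py -102.6 -22 7 1; python3 arc.py -124.6 -2 2 2
```

```text
-0.69 0.17 0 0 0 -3.1;-1.37 0.39 0 0 0 -6.3;-2.04 0.64 0 0 0 -9.4;-2.69 0.92 0 0 0 -12.6;-3.33 1.24 0 0 0 -15.7;-3.95 1.60 0 0 0 -18.9;-4.55 1.99 0 0 0 -22.0;-4.55 1.99 0 0 0 -22.0
-0.19 0.13 0 0 0 -1.0;-0.37 0.26 0 0 0 -2.0;-0.37 0.26 0 0 0 -2.0;-0.37 0.26 0 0 0 -2.0
```

>>> move_arm(motion="-0.69 0.17 0 0 0 -3.1;-1.37 0.39 0 0 0 -6.3;-2.04 0.64 0 0 0 -9.4;-2.69 0.92 0 0 0 -12.6;-3.33 1.24 0 0 0 -15.7;-3.95 1.60 0 0 0 -18.9;-4.55 1.99 0 0 0 -22.0;-4.55 1.99 0 0 0 -22.0")

```text
time: 19.72
tool_pos: [427.7, -259.8, 74.8]
tcp_rot: [-89.8, 0.1, -124.9]
ft_force: [3.0, 5.4, 5.5]
finger_gap: 23.0
```

>>> move_arm(motion="-0.10 0.06 0 0 0 -0.5;-0.19 0.13 0 0 0 -1.0;-0.19 0.13 0 0 0 -1.0;-0.19 0.13 0 0 0 -1.0")

```text
time: 20.05
tool_pos: [427.7, -259.7, 74.8]
tcp_rot: [-89.6, 0.1, -125.6]
ft_force: [15.2, -2.8, -4.2]
finger_gap: 23.4
```

```bash
python3 st.py
```

```text
20.05 [ 427.7 -259.7   74.8] [-8.960e+01  1.000e-01 -1.256e+02] [15.2 -2.8 -4.2] r 127.7 lever 1.0 tang 14.1 rad -6.3 23.423764016087613
```

At the stop: the lever no longer moves and the force is +14 N. Releasing, and retreating straight up.

>>> move_arm(motion="0.1 -0.06 0 0 0 0;0.1 -0.06 0 0 0 0;0.1 -0.06 0 0 0 0;0.1 -0.06 0 0 0 0;0.1 -0.06 0 0 0 0;0.1 -0.06 0 0 0 0", fingers=5.5)

```text
time: 20.55
tool_pos: [425.1, -259.1, 72.8]
tcp_rot: [-90.0, -0.0, -125.7]
ft_force: [0.8, 0.4, -0.1]
finger_gap: 54.8
```

>>> move_arm(motion="0 0 2 0 0 0;0 0 5 0 0 0;0 0 8 0 0 0;0 0 11 0 0 0;0 -3 14 0 0 0;-2 -6 16 0 0 0;-4 -9 16 0 0 0;-6 -12 16 0 0 0;-6 -12 16 0 0 0;-6 -12 16 0 0 0")

```text
time: 21.38
tool_pos: [364.1, -380.3, 232.7]
tcp_rot: [-90.0, 0.0, -125.9]
ft_force: [-0.7, 0.2, 0.4]
finger_gap: 55.0
```

```bash
python3 -c "
from m import *
b=snap('top','t7');a=snap('scene','s7')
print(w2px(b,[vw(130*np.cos(np.radians(-130.8)),130*np.sin(np.radians(-130.8)),119)]))
o=np.zeros((560,800,3),np.uint8)
o[:560,:400]=cv2.resize(a['image'][125:265,230:370],(400,400),interpolation=2).__class__((560,400,3),np.uint8)*0
o[:400,:400]=cv2.resize(a['image'][125:265,230:370],(400,400),interpolation=2)
o[:220,400:]=cv2.resize(b['image'][215:325,300:500],(400,220),interpolation=2)
o[220:500,400:]=cv2.resize(b['image'][245:315,300:400],(400,280),interpolation=2)
cv2.imwrite('pics/c9.png',o)"
```

```text
[[482.59504842 304.04119711]]
```

View pics/c9.png

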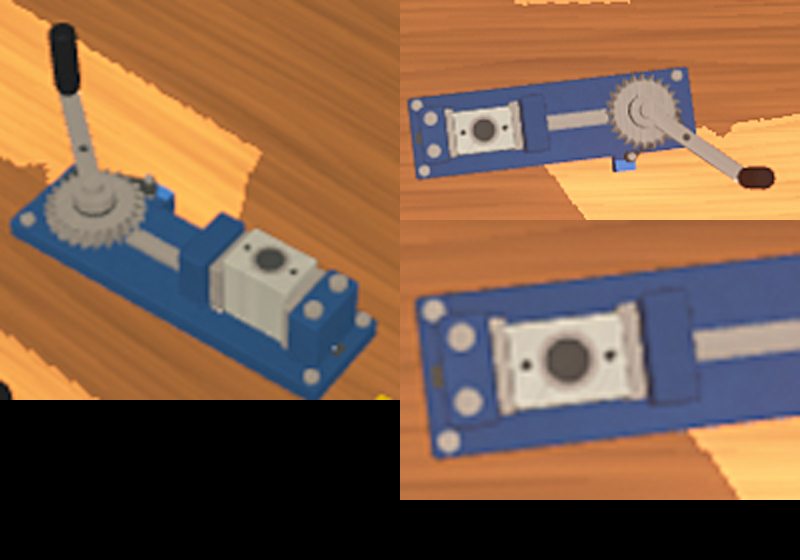

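The block sits clamped between both plates with its bore centred. The knob top at (482,304) matches the near-stop prediction of (482.6,304.0). Handing in.

```bash
python3 -c "
from bench import r,readout
print(readout.sense()['time']); print(r.hand_in())"
```

```text
21.4833
the job is handed in; nothing more can be done
None
```

The aluminium block is clamped in the vice with the lever back at its near stop, and I handed the job in at 21.5 s of the 72 s allowed.

- **Placing:** I stood the block on the bed between the jaws, with its long side running from jaw to jaw, and let it go. While seating it I briefly pressed it down with about 25 N, then eased off before opening the fingers.
- **Clamping:** three strokes moved the jaw with little load on the lever. The fourth built up resistance, and I stopped when the knob read about 13.8 N; readings scatter by roughly 1 N.
- **Lever:** I swung it back until it stopped moving, with about 14 N against the stop. Then I released it and moved the arm away.

**Last checks:** both plates touch the block in the final picture, and the knob's pixel matches the predicted near-stop position.

**Open points:**
- **Sideways centring:** the two cameras disagreed before clamping. The top view put the block about 1 mm off centre, the scene view 3 to 5 mm. I trusted the top view.
- **Lever angle:** from the arm's pose it read about 1° when the lever was at its stop.
- **Remaining clamp force:** I could not measure it directly. I estimate about 100 N.

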